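# Uncover a gauge block and hold it up in the tongs

## Robot

A 6-joint arm with a two-finger parallel gripper is mounted at the origin on the work surface; the furniture and walls round the work are solid. World frame = base frame: x ahead of the robot, y to its left, z up, the work surface at z = 0. Lengths are in m, angles in rad, forces in N, time in s.
With the tool pointing down it reaches from about 0.35 to 0.975 m from the base axis. Payload 4.9 kg.
Tool frame: the origin (TCP) lies midway between the tips of the shut fingers; the grasp point (between the pads) lies behind it (bot.tcp_to_grasp is the z of the grasp point in the tool frame, in m); z points along the fingers, y is the line along which they close (so a half turn about z gives the same grasp; the last joint's range is limited). The gripper opens to 85 mm and grips with 20 to 120 N. Pads are 22 mm wide; open, the fingers measure 114 mm over their backs; the gripper's body (76 mm by 85 mm) begins 54 mm behind the grasp point. The pads swing forward as they close: fully open they stand 13 mm farther back than shut.
Start: joints at [1.007, 0.053, 1.613, -0, 1.476, -0.119], TCP at [0.269, 0.564, 0.231] pointing down, gripper open.
Joint ranges: [-3.01, 3.01], [-1.01, 2.22], [0.06, 2.58], [-1.02, 4.17], [0.09, 2.62], [-3.14, 3.14]. Speed limits (rad/s): [2.57, 2.57, 3.14, 3.14, 3.14, 3.14].

## Interface

Orientations are given as a unit quaternion [x, y, z, w].
In Python, from bench import bot gives the robot as it stands. The module is installed in compiled form; this text tells all that it offers. Calls block until the motion is done:
- bot.move_pose(position, orientation): joint-space move of the TCP to a pose.
- bot.line_to(position, feed=0.15, ori=None): straight line of the TCP; ori=None keeps the orientation; feed is the mean speed in m/s.
- bot.move_joints(angles): joint-space move.
- bot.move_gripper(opening, newtons=None): finger opening in m; newtons is the grip in N (None keeps the last); returns when the fingers have stopped.
- bot.pause(seconds).
- bot.inverse_kinematics(position, orientation): joint angles nearest the present ones, or None.
- bot.get_obs(): the state.
- bot.snapshot(name): name is "side" or "top"; returns the picture (400x640x3 uint8, red, green, blue); there is no depth.
- bot.camera_params(name): a dict with "mtx" (3x3 intrinsics, pixels), "D" ([k1, k2, p1, p2, k3] as OpenCV has them; the pictures are not rectified), "R" (3x3) and "t" (3): a world point X has camera coordinates R X + t. Camera axes: x right, y down, z forward; pixel columns grow to the right and rows downward; lengths in m; the calibration is good to about 2 mm. A picture is of the moment at which its call begins. camera_params takes no time and is no camera call.
A pose or a line that the arm cannot do raises bot.PlanningError and nothing moves.
- bot.job_done(): hands the job in; it is judged then, once.
Trained networks look in the newest picture that a camera, given by its name, has taken for a name from the list of things; names that differ only in an ending like _2 or _b are one class to them, and where a whole thing is asked for, a point or a joint stands for the part that bears it (a point fixed in the world has none). Each returns a list of dicts, best first, with "score" (0 to 1); they miss things now and then, are a little off and sometimes report something else, mostly with a low value. They report only what shows in the picture. A call takes as long as a camera call. They do not tell look-alikes from the thing itself.
- bot.find_in(thing, camera): "uv" ([column, row] in pixels, amid what is visible of it).
- bot.place_of(thing, camera): "uv" ([column, row] in pixels: a listed point, or the origin of a listed thing).
The state is a dict: "time_s": time; "joint_pos": joint angles; "dq": joint speeds; "joint_torque": joint torques, N m; "eef_pos": TCP position; "orientation": TCP orientation; "ft_force": force on the tool from outside, world axes, zero at the start; "wrist_torque": the same for the moment, N m; "width": finger opening in m; "finger_force": force on a finger pad.
Only numpy, scipy, OpenCV 4.12 (cv2) and the standard library are available. Lean on these libraries where they do the work, as an engineer would, in place of code of your own. Each camera call takes 0.05 s, during which the arm holds its last target. There are 200 camera calls.

## Task

Lift the folded metal cover off the gauge block and hang it astride the free part of the rack's bar. Then take the sprung tongs off the same bar, close them on the gauge block that was under the cover and lift it at least 5 cm clear of the table, keeping your fingers off the block itself and leaving the other things where they are. The job finishes while you are still holding the block up, steady, in the closed tongs.

Things in the scene. Friction and masses are not known exactly. Their poses are not given: they have to be found in the camera images.
- rack_bar (a point): Middle of the top face of the rack's flat steel bar, 125 mm above the table. The bar runs along this frame's y, 12 mm wide (x), 10 mm thick, 220 mm clear between its two posts (nothing of the rack higher than 128 mm). The tongs hang on its +y half; the -y half is free for the cover. z is up.
- rack: The same rack, fixed to the table: grey foot plate 70 x 270 mm, 12 mm thick, two posts 12 mm thick at y = -116 and +116 mm, and the bar. Origin under the middle of the foot plate, axes as the bar's.
- cover_mid (a point): Centre (half-way up) of the loose cover: a stiff inverted U of 2 mm aluminium sheet, 28 mm wide (x), 56 mm long (y), 44 mm high (z), open below and at both ends. It starts on the table, over the gauge block. Pinch it across the walls (28 mm). Hung on the bar, roof resting on it and a wall either side, this point lies 20 mm below the bar's top.
- cover: The same cover, about 100 g; origin at the centre of its open underside. Inside it is 24 mm wide and 42 mm high.
- gauge_block_mid (a point): Centre of the steel gauge block, a plain plate 9 mm thick (x), 35 mm long (y), 30 mm high (z), about 75 g. It stands loose on the table inside the cover at the start, its axes those of the cover within a few degrees.
- gauge_block: The same gauge block; origin at the centre of its underside.
- tongs_grip (a point): Where to take the tongs: midway between the black rests on the outsides of the two arms (each 20 mm along y, 16 mm high), 52 mm apart over their outsides at rest. The arms close along x as the rests are squeezed. Bridge underside 36 mm and bridge top 43 mm above this point; tips' lower ends 52 mm below it. z is up; x lies across the bar at the start.
- tongs: Small upright steel tongs, 130 g: bridge 34 x 18 mm, two hinged arms 16 mm wide, black tips. They start astride the bar, bridge resting on it, and come off straight up while the tips are over 12 mm apart. Springs push each rest out with 4 N (open) to 6 N (closed): squeezed 3 to 6 mm narrower than at rest, they are carried still open. Origin: middle of the bridge's underside.
- tongs_tip (a point): Midway between the lower ends of the tongs' two tips. At rest the tips stand 33 mm apart inside and 58 mm over the outsides; the tip pads are 17 mm high and 16 mm wide.
- tongs_jaw_p (a joint): Hinge of the tongs' arm on the +x side, rad: 0 = sprung fully open, grows as squeezed inward, stop at 0.19. With both joints equal, the gap between the tips is 33 mm minus 166 mm per rad, the width over the black rests 52 mm minus 78 mm per rad; about 0.14 each when closed on a 9 mm block.
- tongs_jaw_n (a joint): Hinge of the tongs' arm on the -x side, rad: 0 = sprung fully open, grows as squeezed inward, stop at 0.19. With both joints equal, the gap between the tips is 33 mm minus 166 mm per rad, the width over the black rests 52 mm minus 78 mm per rad; about 0.14 each when closed on a 9 mm block.
- low_block: Bystander: gauge block 9 x 35 x 10 mm, loose; origin under its centre.
- middle_block: Bystander: gauge block 9 x 35 x 20 mm, loose; origin under its centre.
- ring_gauge: Bystander: steel ring 58 mm across, 18 mm high, loose; origin under its centre.
- v_block: Bystander: steel V-block 40 x 44 x 34 mm, loose; origin under its centre.
Things that resemble listed ones, but are neither listed nor needed, are in the scene too. What is shaped like the cover but yellow is not meant. Leave any brown look-alike of the tongs alone.

How it is judged:
On the way, in this order (a step that is already met when the one before it is completed fails the run):
1. the cover hangs astride the bar, let go (x of cover_mid in the frame of rack_bar between -0.012 and 0.012 m and y of cover_mid in the frame of rack_bar between -0.11 and 0.11 m and z of cover_mid in the frame of rack_bar between -0.026 and -0.014 m and angle between cover_mid's own z axis and vertical below 0.2 rad and contact force between the fingers and cover below 0.1 N), for 0.3 s.
2. the tongs are lifted off the bar (z of tongs_grip in the frame of rack_bar above 0.03 m and contact force between the fingers and tongs above 0.5 N), for 0.1 s.
At the end, for the whole second after the job is handed in: The gauge block is gripped (over 1 N) in the squeezed tongs, its centre over 64 mm above the table, still, touching neither fingers, rack nor cover; the fingers hold the tongs clear of the rack; the cover hangs on the bar, let go, within 6 mm of resting, 12 mm of centred, tilt under 0.2 rad (all of step 1 and height (world z) of gauge_block_mid above 0.064 m and contact force between each of gauge_block, the fingers and tongs above 1 N and contact force between the fingers and gauge_block below 0.1 N and contact force between each of gauge_block, tongs and rack below 0.1 N and contact force between gauge_block and cover below 0.1 N and value of joint each of tongs_jaw_p, tongs_jaw_n above 0.05 rad and linear speed of gauge_block below 0.03 m/s); the arm keeps its last pose, push and grip.
It fails at once if the fingers touch the gauge block (contact force between the fingers and gauge_block above 0.3 N).
It fails at once if the low block is moved more than 20 mm (distance of low_block from where it was at the start of the episode above 0.02 m).
It fails at once if the middle block is moved more than 20 mm (distance of middle_block from where it was at the start of the episode above 0.02 m).
It fails at once if the ring gauge is moved more than 20 mm (distance of ring_gauge from where it was at the start of the episode above 0.02 m).
It fails at once if the v block is moved more than 20 mm (distance of v_block from where it was at the start of the episode above 0.02 m).
It also fails if it takes over 59 s, if anything falls off the work surface, if the arm or the gripper's body presses on something with over 40 N, if the wrist force passes 120 N, or if a joint passes its speed limit or range.

## Working session

There is one attempt and no reset: what is moved stays moved. The work goes in short steps, each a Python script; the robot and the scene stay as the last script left them, time stands still between calls to the robot, and variables do not carry over. Pictures are saved under pics/ and viewed, at most 10 in all, crops included, and the job is handed in when it is done.

```bash
mkdir -p pics
python3 - <<'E'
from bench import bot
import cv2,numpy as np
ims=[]
for c in("side","top"):
    im=bot.snapshot(c); cv2.imwrite(f"pics/{c}0.png",im[...,::-1])
    p=bot.camera_params(c); R=np.array(p["R"]); print(c,"cam pos",(-R.T@p["t"]).round(3),"axis",R[2].round(2),p["mtx"][0][0])
    for n in ["rack_bar","rack","cover_mid","cover","tongs_grip","tongs","tongs_tip","gauge_block_mid","ring_gauge","v_block","low_block","middle_block"]:
        print(n,[(np.round(d["uv"],1).tolist(),round(d["score"],2)) for d in bot.place_of(n,c)[:4]])
print(bot.get_obs()["orientation"],bot.tcp_to_grasp,bot.get_obs()["time_s"])
E
```

```text
side cam pos [0.673 1.122 0.954] axis [-0.1  -0.82 -0.57] 507.7560704619316
rack_bar [([317.4, 256.1], 0.97), ([314.8, 300.4], 0.57)]
rack [([322.8, 288.6], 0.88)]
cover_mid [([325.0, 187.5], 0.6), ([320.8, 289.4], 0.55), ([328.8, 201.8], 0.5)]
cover [([326.2, 190.6], 0.67), ([329.9, 209.9], 0.49)]
tongs_grip [([364.4, 274.1], 0.62)]
tongs [([366.2, 261.1], 0.76), ([313.1, 269.0], 0.64), ([328.2, 210.4], 0.58), ([329.4, 203.1], 0.38)]
tongs_tip [([362.9, 284.3], 0.75), ([316.8, 298.8], 0.66)]
gauge_block_mid [([331.9, 205.3], 0.61)]
ring_gauge [([329.9, 173.9], 0.72)]
v_block [([286.4, 205.3], 0.53)]
low_block [([286.8, 230.5], 0.43)]
middle_block [([360.1, 230.1], 0.41), ([310.9, 281.3], 0.39)]
top cam pos [ 0.324 -0.102  1.451] axis [ 0.16 -0.   -0.99] 519.4084031338879
rack_bar [([223.2, 184.0], 0.57)]
rack [([231.6, 193.5], 0.93), ([206.2, 177.8], 0.5)]
cover_mid [([363.2, 220.8], 0.8), ([399.1, 223.3], 0.74)]
cover [([361.3, 219.1], 0.64), ([398.3, 224.8], 0.56), ([230.6, 192.5], 0.52)]
tongs_grip [([229.6, 233.7], 0.61)]
tongs [([203.0, 178.1], 0.72), ([225.7, 234.9], 0.68)]
tongs_tip [([232.0, 235.2], 0.6), ([209.7, 184.3], 0.55)]
gauge_block_mid []
ring_gauge [([439.4, 229.3], 0.88), ([209.9, 184.0], 0.45)]
v_block [([375.2, 171.3], 0.78)]
low_block [([326.4, 169.5], 0.54)]
middle_block [([316.1, 242.8], 0.48)]
[ 2.20582172e-01  9.75368393e-01 -5.19420908e-05 -2.32758554e-07] -0.0187 1.3
```

Run:
```python
import cv2
s=cv2.imread("pics/side0.png");t=cv2.imread("pics/top0.png")
cv2.imwrite("pics/sc.png",cv2.resize(s[150:330,220:460],(800,600),interpolation=cv2.INTER_CUBIC))
cv2.imwrite("pics/tc.png",cv2.resize(t[110:305,180:440+20],None,fx=2.85,fy=2.85,interpolation=cv2.INTER_CUBIC))
```

```text
(no output)
```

View pics/sc.png

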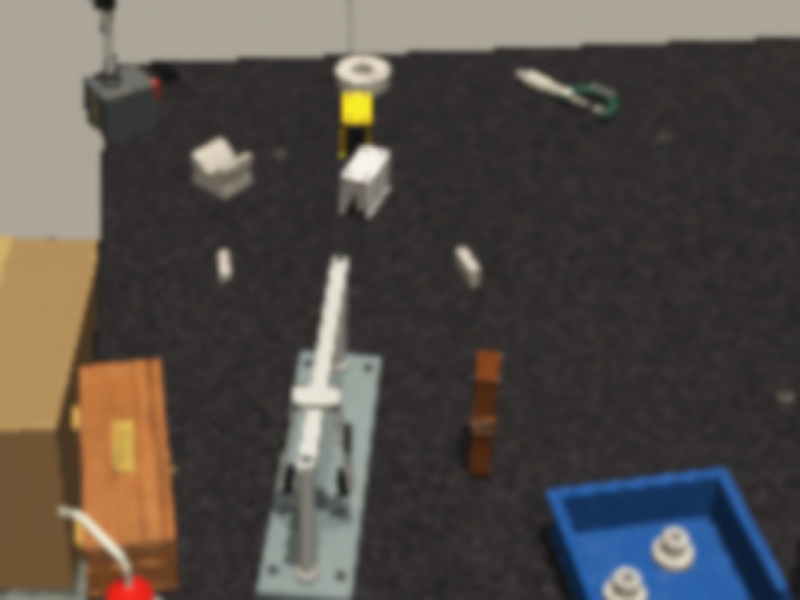

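View pics/tc.png

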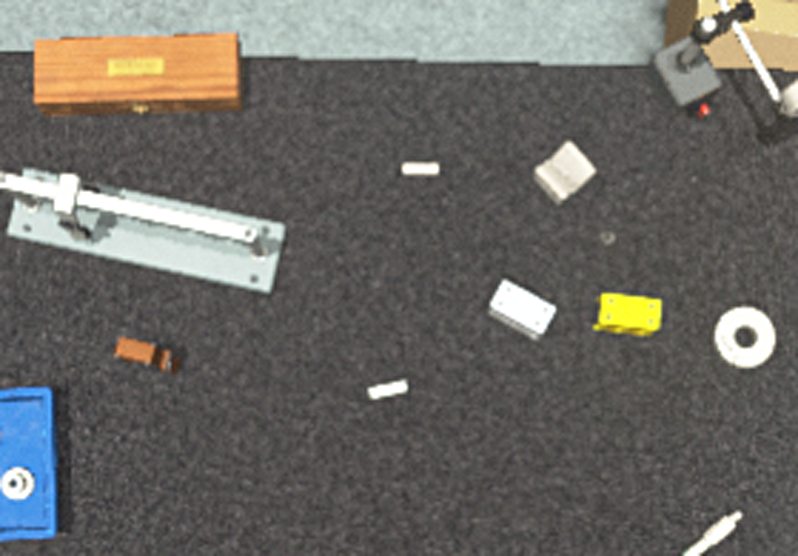

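The side crop shows the silver cover at about (365,180), with the yellow decoy behind it. The rack's bar runs through (320,370), with the steel tongs' bridge at (317,396) and brown tongs at (485,410). In the top crop the silver cover is at (523,308), the bridge at (67,193) and the rack foot spans (8..285, 168..292). I'll fit poses to these outlines and overlay them.

```bash
cat > h.py <<'E'
from bench import bot
import cv2,numpy as np
from scipy.optimize import least_squares
from scipy.spatial.transform import Rotation as Ro
P={c:bot.camera_params(c) for c in("side","top")}
CR={"side":(220,150,10/3),"top":(180,110,2.85)}
def crop2px(c,q): x0,y0,s=CR[c]; return (np.array(q,float)+.5)/s-.5+[x0,y0]
def proj(c,X):
    p=P[c]; return cv2.projectPoints(np.array(X,float).reshape(-1,3),cv2.Rodrigues(np.array(p["R"],float))[0],np.array(p["t"],float),np.array(p["mtx"],float),np.array(p["D"],float))[0].reshape(-1,2)
def w(p,L): L=np.array(L,float); c,s=np.cos(p[2]),np.sin(p[2]); return np.c_[p[0]+c*L[:,0]-s*L[:,1],p[1]+s*L[:,0]+c*L[:,1],L[:,2]]
def fit(obs,p0):  # obs: list of (cam, local pts, pixel pts)
    f=lambda p:np.concatenate([(proj(c,w(p,L))-px).ravel() for c,L,px in obs])
    r=least_squares(f,p0,loss="soft_l1"); return r.x,f(r.x).reshape(-1,2)
def unproj(c,uv,z):
    p=P[c];n=cv2.undistortPoints(np.array(uv,float).reshape(1,1,2),np.array(p["mtx"],float),np.array(p["D"],float)).ravel()
    R=np.array(p["R"]);d=R.T@[*n,1];o=-R.T@np.array(p["t"]);return o+d*(z-o[2])/d[2]
def box(a,b,z0,z1): return [[sx*a/2,sy*b/2,z] for z in(z0,z1) for sx,sy in((-1,-1),(1,-1),(1,1),(-1,1))]
EDG=[(i,(i+1)%4) for i in range(4)]+[(4+i,4+(i+1)%4) for i in range(4)]+[(i,i+4) for i in range(4)]
def draw(im,c,p,bx,x0,y0,s,col):
    q=((proj(c,w(p,bx))-[x0,y0]+.5)*s-.5)
    for a,b in EDG: cv2.line(im,*[tuple(int(v) for v in np.round(q[k])) for k in(a,b)],col,1,cv2.LINE_AA)
E
cat > m.py <<'E'
from h import *
print(np.round(P["top"]["R"],2))
C=lambda c,q:crop2px(c,q)
# table positions for orientation
for c,n,q,z in[("top","coverTL",(506,280),.044),("top","coverR",(555,312),.044),("top","coverB",(538,334),.044),("top","coverL",(489,304),.044),
 ("top","footA",(285,225),.012),("top","footB",(271,292),.012),("top","footC",(8,235),.012),("top","footD",(22,168),.012),("top","bridge",(67,193),.132),("top","barend",(255,235),.125),
 ("side","f1",(300,352),.012),("side","f2",(382,355),.012),("side","f3",(353,597),.012),("side","f4",(258,592),.012),("side","bridge",(317,394),.132),("side","barend",(340,257),.125),("side","barnear",(307,458),.125),
 ("side","c1",(366,145),.044),("side","c2",(391,152),.044),("side","c3",(367,183),.044),("side","c4",(341,178),.044)]:
    print(c,n,unproj(c,C(c,q),z).round(4))
E
python3 m.py
```

```text
[[ 0.02 -1.    0.  ]
 [-0.99 -0.02 -0.16]
 [ 0.16 -0.   -0.99]]
top coverTL [ 0.536  -0.2052  0.044 ]
top coverR [ 0.506  -0.2525  0.044 ]
top coverB [ 0.4844 -0.2364  0.044 ]
top coverL [ 0.5123 -0.1891  0.044 ]
top footA [0.5908 0.0117 0.012 ]
top footB [0.5236 0.0231 0.012 ]
top footC [0.5745 0.2862 0.012 ]
top footD [0.6427 0.2766 0.012 ]
top bridge [0.5937 0.2022 0.132 ]
top barend [0.56   0.0297 0.125 ]
side f1 [0.5915 0.0124 0.012 ]
side f2 [0.522  0.0224 0.012 ]
side f3 [0.574 0.287 0.012]
side f4 [0.642  0.2761 0.012 ]
side bridge [0.5932 0.2015 0.132 ]
side barend [0.5599 0.03   0.125 ]
side barnear [0.605  0.2593 0.125 ]
side c1 [ 0.506  -0.2557  0.044 ]
side c2 [ 0.4831 -0.2414  0.044 ]
side c3 [ 0.5122 -0.1903  0.044 ]
side c4 [ 0.536  -0.2007  0.044 ]
```

```bash
cat > m2.py <<'E'
from h import *
import json
C=crop2px
fc=lambda z,a,b:[[a/2,-b/2,z],[-a/2,-b/2,z],[-a/2,b/2,z],[a/2,b/2,z]]
rack,r1=fit([("top",fc(.012,.07,.27)+[[0,-.122,.125]],C("top",[(285,225),(271,292),(8,235),(22,168),(255,235)])),
 ("side",fc(.012,.07,.27)+[[0,-.122,.125]],C("side",[(300,352),(382,355),(353,597),(258,592),(340,257)]))],[.58,.15,-.19])
cc=[[.014,.028,.044],[.014,-.028,.044],[-.014,-.028,.044],[-.014,.028,.044]]
cov,r2=fit([("top",cc,C("top",[(506,280),(555,312),(538,334),(489,304)])),("side",cc,C("side",[(341,178),(366,145),(391,152),(367,183)]))],[.51,-.22,-.53])
t=np.mean([unproj("top",C("top",(67,193)),.132),unproj("side",C("side",(317,394)),.132)],0)
R2=lambda y:np.array([[np.cos(y),-np.sin(y)],[np.sin(y),np.cos(y)]])
print(rack,abs(r1).max(),cov,abs(r2).max(),"tongs",t,"in rack",R2(rack[2]).T@(t[:2]-rack[:2]))
tg=[*t[:2],rack[2]]
json.dump(dict(rack=list(rack),cov=list(cov),tongs=tg),open("fit.json","w"))
a=cv2.imread("pics/side0.png");b=cv2.imread("pics/top0.png");out=[]
def pan(im,c,x0,y0,W,H,s):
    o=cv2.resize(im[y0:y0+H,x0:x0+W],None,fx=s,fy=s,interpolation=cv2.INTER_CUBIC)
    draw(o,c,rack,box(.07,.27,0,.012),x0,y0,s,(0,0,255));draw(o,c,rack,box(.012,.22,.115,.125),x0,y0,s,(0,255,0))
    draw(o,c,cov,box(.028,.056,0,.044),x0,y0,s,(255,0,0));draw(o,c,tg,box(.034,.018,.125,.132),x0,y0,s,(0,0,255));draw(o,c,tg,box(.052,.020,.081,.097),x0,y0,s,(255,0,255));return o
v=np.vstack
out=np.hstack([v([pan(a,"side",285,180,66,50,6),pan(a,"side",285,250,66,50,6)]),v([pan(b,"top",335,190,66,50,6),pan(b,"top",180,160,66,50,6)])])
cv2.imwrite("pics/ov.png",out)
E
python3 m2.py
```

```text
[ 0.58269724  0.1494673  -0.18971342] 0.862791722579658 [ 0.5095659  -0.22099724 -0.55113139] 0.6660283796846329 tongs [0.59344262 0.20184028 0.132     ] in rack [0.00067622 0.05345966]
```

View pics/ov.png

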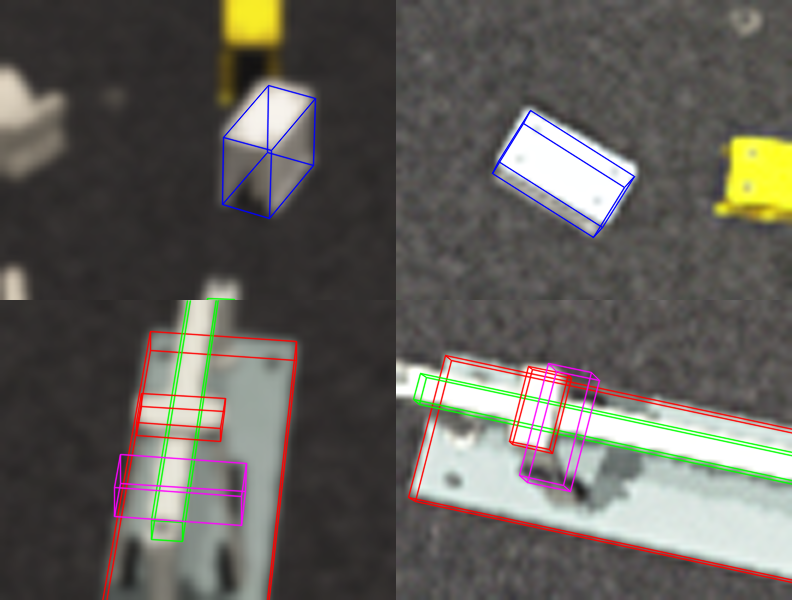

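The overlay fits the cover, foot, bar and bridge to within about 1 mm. Next, pick up the cover.

```bash
cat >> h.py <<'E'
import json
def ori(yaw,half=0):  # tool down, tool y along local x at yaw
    a=yaw+half*np.pi; y=np.array([np.cos(a),np.sin(a),0]);z=np.array([0,0,-1.]);return Ro.from_matrix(np.c_[np.cross(y,z),y,z]).as_quat()
def best(pos,yaw):
    c=[(abs(q[5]),h) for h in(0,1) if (q:=bot.inverse_kinematics(pos,ori(yaw,h))) is not None]; return ori(yaw,min(c)[1])
def st(tag):
    o=bot.get_obs();print(tag,"t",round(o["time_s"],2),"p",np.round(o["eef_pos"],4),"w",round(o["width"],4),"F",np.round(o["ft_force"],1),"ff",np.round(o["finger_force"],1))
def wl(p,x,y): return w(p,[[x,y,0]])[0,:2]
try: F=json.load(open("fit.json"))
except Exception: F={}
E
python3 - <<'E'
from h import *
c=F["cov"];st("0")
q=best([c[0],c[1],.18],c[2])
bot.move_pose([c[0],c[1],.16],q);st("above")
bot.move_gripper(.055,30)
bot.line_to([c[0],c[1],.0115],.12);st("down")
bot.move_gripper(.02,30);st("grip")
bot.line_to([c[0],c[1],.17],.12);st("up")
r=F["rack"];x,y=wl(r,0,-.05)
bot.move_pose([x,y,.17],best([x,y,.17],r[2]));st("over")
for k in("side","top"): cv2.imwrite(f"pics/{k}1.png",bot.snapshot(k)[...,::-1])
A=cv2.imread("pics/side1.png")[200:300,270:400];B=cv2.imread("pics/top1.png")[150:250,180:400]
cv2.imwrite("pics/c1.png",np.hstack([cv2.resize(A,None,fx=2.2,fy=2.2,interpolation=2),cv2.resize(B,None,fx=2.2,fy=2.2,interpolation=2)]))
E
```

```text
0 t 1.3 p [0.2689 0.5641 0.2313] w 0.0855 F [0.1 0.1 0.6] ff 0.0
above t 4.2 p [ 0.5099 -0.2204  0.1601] w 0.0859 F [0.6 0.2 0.5] ff 0.0
down t 6.0 p [ 0.5103 -0.2215  0.0125] w 0.055 F [ 0.1  0.3 -0.1] ff 0.0
grip t 6.35 p [ 0.5103 -0.2214  0.0125] w 0.0278 F [ 0.3 -0.8  3.7] ff 29.4
up t 7.83 p [ 0.509  -0.2207  0.1688] w 0.0278 F [ 0.2  0.2 -1.9] ff 29.0
over t 9.07 p [0.5733 0.0994 0.1699] w 0.028 F [-0.5  0.4 -0.2] ff 29.0
```

View pics/c1.png

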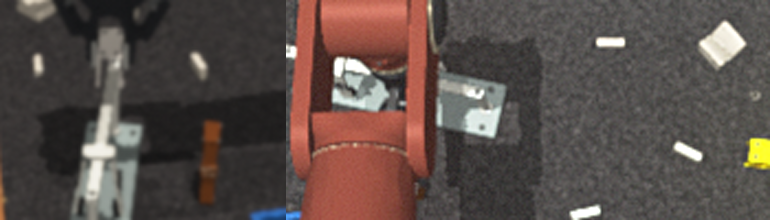

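The cover is held over the bar, at about (110,40) in the left panel, and the uncovered block stands at about (688,152) in the right panel. Now I'll hang the cover.

Run:
```python
from h import *
r=F["rack"];x,y=wl(r,0,-.05)
bot.line_to([x,y,.105],.1);st("near")
for z in(.1,.097,.0955,.0945,.0935):
    bot.line_to([x,y,z],.05);st(z)
    if bot.get_obs()["ft_force"][2]>5:break
bot.move_gripper(.055);st("open")
bot.line_to([x,y,.2],.15)
x,y=F["tongs"][:2]
bot.move_pose([x,y,.2],best([x,y,.2],r[2]));st("tongs")
a=bot.snapshot("side");b=bot.snapshot("top")
for k in("side","top"): print(k,bot.place_of("cover_mid",k)[:2],bot.place_of("gauge_block_mid",k)[:3])
tg=F["tongs"]
cv2.imwrite("pics/side2.png",a[...,::-1]);cv2.imwrite("pics/top2.png",b[...,::-1])
A=cv2.resize(a[180:310,270:400,::-1],None,fx=3,fy=3,interpolation=2)
hung=[*wl(r,0,-.05),r[2]]
draw(A,"side",hung,box(.028,.056,.083,.127),270,180,3,(255,0,0))
B=cv2.resize(b[190:255,320:385,::-1],None,fx=6,fy=6,interpolation=2)
cv2.imwrite("pics/c2.png",np.hstack([A,B]))
```

```text
near t 9.97 p [0.5738 0.1004 0.1055] w 0.028 F [ 0.8  0.1 -0.1] ff 29.0
0.1 t 10.22 p [0.5734 0.1004 0.1002] w 0.0279 F [ 0.3  0.4 -0.8] ff 29.1
0.097 t 10.47 p [0.5731 0.1004 0.0968] w 0.0278 F [ 0.5 -0.1 -1.5] ff 29.1
0.0955 t 10.72 p [0.5733 0.1004 0.0955] w 0.0278 F [-0.4  0.3 -1.3] ff 29.1
0.0945 t 10.97 p [0.5734 0.1004 0.0955] w 0.0279 F [-2.7  0.3  5. ] ff 29.5
open t 11.34 p [0.5731 0.1004 0.0942] w 0.0548 F [ 0.5  0.1 -0.9] ff 0.0
tongs t 12.68 p [0.5926 0.2025 0.198 ] w 0.0552 F [ 1.1 -0.2 -0.5] ff 0.0
side [{'uv': [283.7, 230.1], 'score': 0.7}, {'uv': [324.9, 247.3], 'score': 0.47}] []
top [{'uv': [240.0, 190.1], 'score': 0.72}, {'uv': [396.0, 221.8], 'score': 0.56}] [{'uv': [362.9, 219.4], 'score': 0.37}]
```

View pics/c2.png

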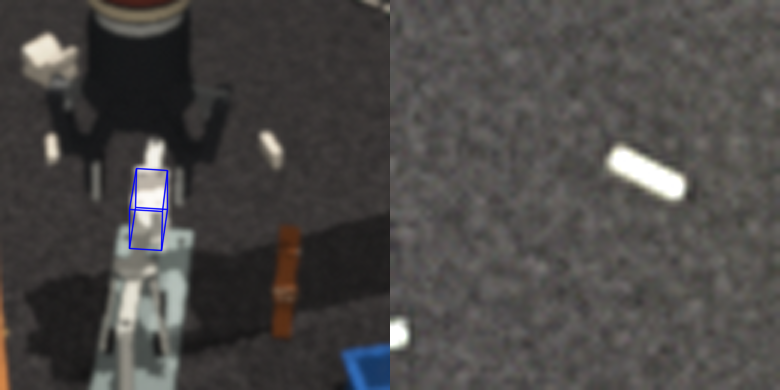

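The cover sits inside its predicted outline on the bar, and the block is at about (647,172) in the right panel. Next, the tongs.

Run:
```python
from h import *
x,y=F["tongs"][:2]
bot.move_gripper(.072,20)
bot.line_to([x,y,.0685],.12);st("down")
bot.move_gripper(.0475,20);st("sq")
bot.pause(.2);st("sq2")
bot.line_to([x,y,.10],.06);st("lift")
bot.line_to([x,y,.21],.12);st("up")
bot.move_pose([.50,-.02,.21],best([.5,-.02,.21],F["rack"][2]));st("mid")
a=bot.snapshot("side");b=bot.snapshot("top")
cv2.imwrite("pics/side3.png",a[...,::-1]);cv2.imwrite("pics/top3.png",b[...,::-1])
for n in("tongs_tip","tongs_grip"):
    for c in("side","top"):
        print(n,c,[(np.round(d["uv"],1),round(d["score"],2)) for d in bot.place_of(n,c)[:2]])
b2=cv2.imread("pics/top2.png")
g=b2[190:255,330:380].min(2);th=(g>130).astype(np.uint8)
k,l,s,ce=cv2.connectedComponentsWithStats(th);print(s,ce)
A=cv2.resize(a[100:300,240:440,::-1],None,fx=3,fy=3,interpolation=2)
cv2.imwrite("pics/c3.png",A)
```

```text
down t 14.55 p [0.5943 0.202  0.0697] w 0.0722 F [ 0.7  0.7 -0.4] ff 0.0
sq t 14.91 p [0.5944 0.202  0.0698] w 0.0475 F [ 0.3 -1.   4. ] ff 3.6
sq2 t 15.11 p [0.5942 0.202  0.0694] w 0.0481 F [-0.3  0.1  4.8] ff 3.5
lift t 15.78 p [0.5933 0.2018 0.1   ] w 0.0477 F [ 0.5  0.4 -1. ] ff 4.2
up t 16.85 p [0.5928 0.2017 0.2086] w 0.0473 F [ 0.2 -0.1 -1.3] ff 4.2
mid t 17.8 p [ 0.5004 -0.0195  0.21  ] w 0.0477 F [ 0.2  0.  -1.1] ff 4.2
tongs_tip side [(array([358.8, 285. ]), 0.49)]
tongs_tip top [(array([231. , 238.5]), 0.66)]
tongs_grip side [(array([365.3, 275.5]), 0.66), (array([341.6, 183.6]), 0.6)]
tongs_grip top [(array([438.4, 226.9]), 0.68), (array([231.4, 232.3]), 0.66)]
[[   0    0   50   65 3191]
 [  26   24   13    9   59]] [[24.35756816 32.067377  ]
 [32.20338983 28.3559322 ]]
```

View pics/c3.png

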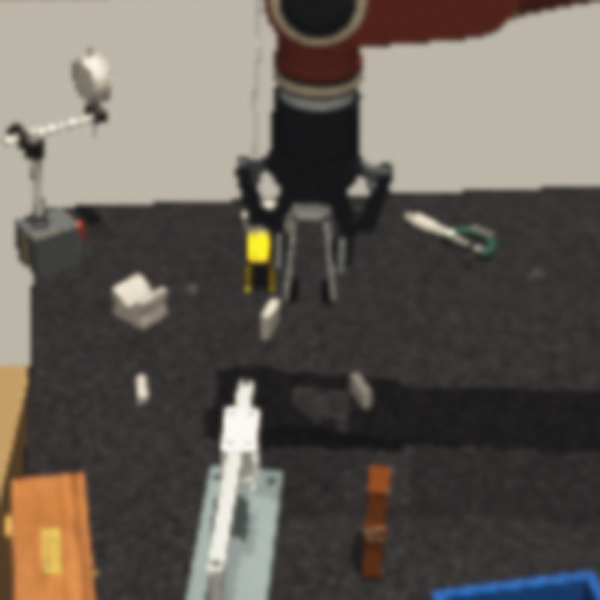

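The tongs are held open and level, with tips at about (290..330,300). The hung cover is at (240,425) and the block at (270,320). I'll fit the block from both views.

```bash
cat > m3.py <<'E'
from h import *
def mask(f,x0,y0,W,H,thr):
    im=cv2.imread(f)[y0:y0+H,x0:x0+W]; g=cv2.GaussianBlur(cv2.resize(im,None,fx=6,fy=6,interpolation=2).min(2),(0,0),2)
    k,l,s,ce=cv2.connectedComponentsWithStats((g>thr).astype(np.uint8)); i=1+s[1:,4].argmax()
    return (l==i).astype(np.uint8),ce[i]/6-5/12+[x0,y0],s[i]
mt,ct,st_=mask("pics/top2.png",345,205,35,30,115);ms,cs,ss=mask("pics/side3.png",318,194,25,25,95)
print(ct,st_,cs,ss)
def poly(c,p,bx,o,sh):
    m=np.zeros(sh,np.uint8);h=cv2.convexHull(((proj(c,w(p,bx))-o+.5)*6-.5).astype(np.float32));cv2.fillConvexPoly(m,np.round(h*16).astype(np.int32),1,shift=4);return m
bx=box(.009,.035,0,.03)
def cost(p,cams="ts"):
    s=0
    for k,c,m,o in(("t","top",mt,(345,205)),("s","side",ms,(318,194))):
        if k in cams:
            q=poly(c,p,bx,o,m.shape);s+=1-(q&m).sum()/(q|m).sum()
    return s
from scipy.optimize import differential_evolution as de
p0=F["cov"]
for cams in("ts","t","s"):
    r=de(cost,[(p0[0]-.015,p0[0]+.015),(p0[1]-.015,p0[1]+.015),(p0[2]-.25,p0[2]+.25)],args=(cams,),seed=1,maxiter=60);print(cams,r.x.round(4),round(r.fun,3))
    if cams=="ts":F["blk"]=list(r.x)
json.dump(F,open("fit.json","w"))
print("tip mid",unproj("side",[240+310/3,100+300/3],.1775).round(4))
im=[]
for c,f,x0,y0 in(("top","pics/top2.png",345,200),("side","pics/side3.png",312,185)):
    o=cv2.resize(cv2.imread(f)[y0:y0+40,x0:x0+40],None,fx=9,fy=9,interpolation=2);draw(o,c,F["blk"],bx,x0,y0,9,(0,0,255));im.append(o)
cv2.imwrite("pics/blk.png",np.hstack(im))
E
python3 m3.py
```

```text
[362.30281368 218.42234626] [  65   54   82   58 2553] [329.39788476 204.18508388] [  53   30   41   79 1828]
ts [ 0.5105 -0.2229 -0.4456] 0.504
t [ 0.511  -0.2219 -0.4489] 0.092
s [ 0.5085 -0.2315 -0.4079] 0.243
tip mid [ 0.4964 -0.0166  0.1775]
```

View pics/blk.png

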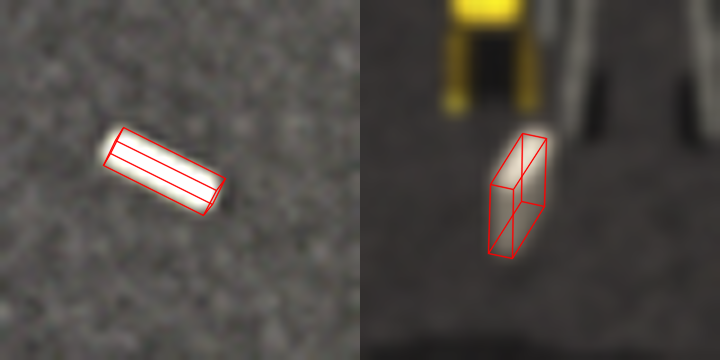

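The overlay matches the block in both views. I'll approach with the tongs and check from just above it.

Run:
```python
from h import *
F["blk"]=[.5107,-.2222,-.446];json.dump(F,open("fit.json","w"))
b=F["blk"];q=best([b[0],b[1],.15],b[2])
bot.move_pose([b[0],b[1],.15],q);st("above")
bot.line_to([b[0],b[1],.080],.1);st("near")
a=bot.snapshot("side")
A=cv2.resize(a[165:235,295:365,::-1],None,fx=8,fy=8,interpolation=2)
draw(A,"side",b,box(.009,.035,0,.03),295,165,8,(0,0,255))
p=bot.get_obs()["eef_pos"]
draw(A,"side",[p[0],p[1],b[2]],box(.0235,.016,.0475,.0645),295,165,8,(0,255,0))
cv2.imwrite("pics/c4.png",A)
```

```text
above t 18.95 p [ 0.511  -0.2214  0.1503] w 0.0477 F [-0.8  0.3 -1.2] ff 4.2
near t 19.8 p [ 0.5112 -0.2224  0.0807] w 0.0476 F [ 0.4  0.3 -1.5] ff 4.2
```

View pics/c4.png

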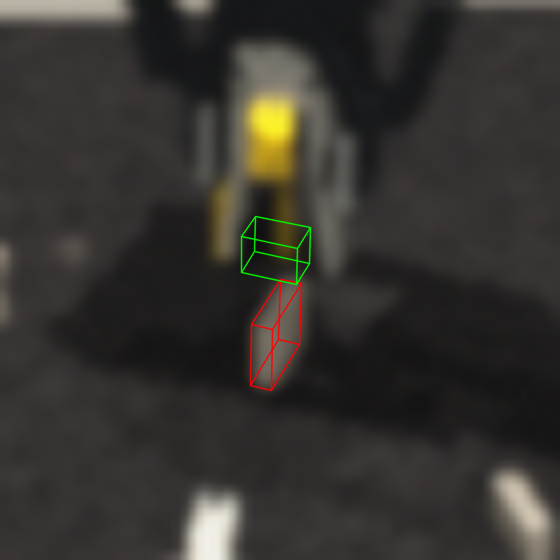

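The tip arms at about x=230 and x=330 are centred on the predicted box and straddle the block. Lower, close and lift.

Run:
```python
from h import *
b=F["blk"]
ok=True
for z in(.07,.06,.05,.0415):
    bot.line_to([b[0],b[1],z],.06);st(z)
    if bot.get_obs()["ft_force"][2]>4: ok=False;print("CONTACT");break
if ok:
    bot.move_gripper(.034,40);bot.pause(.2);st("closed")
    if bot.get_obs()["width"]>.0385:
        bot.line_to([b[0],b[1],.06],.05);st("l1")
        bot.line_to([b[0],b[1],.135],.08);bot.pause(.5);st("up")
a=bot.snapshot("side");t=bot.snapshot("top")
A=cv2.resize(a[150:250,280:380,::-1],None,fx=4,fy=4,interpolation=2)
B=cv2.resize(a[225:325,270:370,::-1],None,fx=4,fy=4,interpolation=2)
cv2.imwrite("pics/c5.png",np.hstack([A,B]))
```

```text
0.07 t 20.17 p [ 0.5103 -0.222   0.0694] w 0.0476 F [-0.7  0.3 -1.3] ff 4.2
0.06 t 20.48 p [ 0.5102 -0.2219  0.0592] w 0.0475 F [-0.8  0.6 -1.4] ff 4.2
0.05 t 20.8 p [ 0.5102 -0.2219  0.0492] w 0.0477 F [ 0.8  0.6 -0.6] ff 4.2
0.0415 t 21.09 p [ 0.5102 -0.2219  0.0408] w 0.0473 F [ 1.  -0.4 -2.3] ff 4.2
closed t 21.52 p [ 0.5107 -0.2222  0.0415] w 0.0391 F [-1.   0.3 -2.2] ff 40.0
l1 t 22.03 p [ 0.511  -0.2224  0.0606] w 0.039 F [-0.6 -1.  -2.1] ff 40.1
up t 23.62 p [ 0.5107 -0.2222  0.135 ] w 0.0393 F [-0.8  1.1 -0.7] ff 40.1
```

View pics/c5.png

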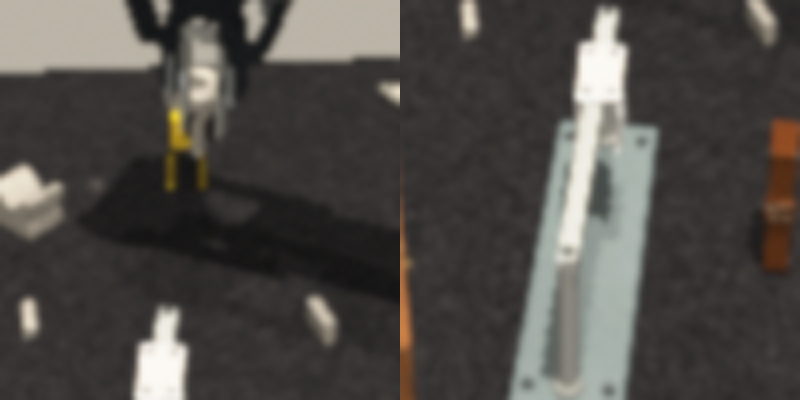

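Run:
```python
from h import *
bot.pause(.3);st("now");b=F["blk"]
a=bot.snapshot("side");print(bot.place_of("gauge_block_mid","side")[:3])
A=cv2.resize(a[150:220,295:365,::-1],None,fx=8,fy=8,interpolation=2)
B=cv2.convertScaleAbs(A,alpha=1.8)
B=A.copy() if False else B
draw(A,"side",b,box(.009,.035,.0935,.1235),295,150,8,(0,0,255));draw(A,"side",b,box(.009,.035,0,.03),295,150,8,(255,0,0))
cv2.imwrite("pics/c6.png",cv2.resize(np.hstack([A,B]),(800,400),interpolation=cv2.INTER_AREA))
```

```text
now t 24.02 p [ 0.5107 -0.2222  0.135 ] w 0.039 F [ 0.   0.5 -1.5] ff 40.1
[{'uv': [329.2, 180.9], 'score': 0.45}]
```

View pics/c6.png

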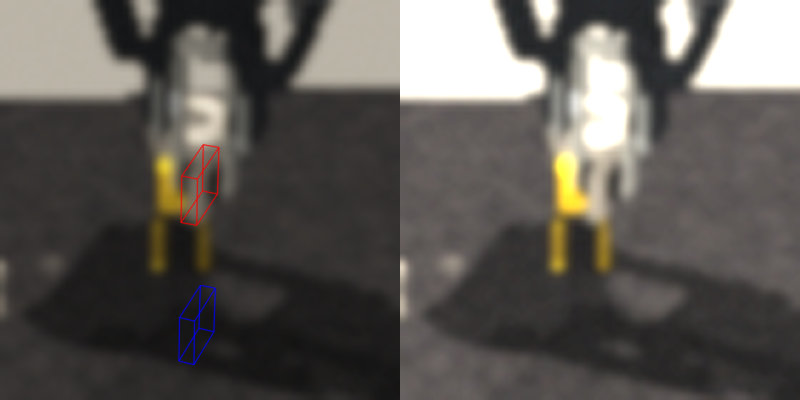

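The block's spot on the table (blue outline) is empty. A grey body fills the predicted held pose (red outline, around (200,185)), and the detector agrees. Hand in.

Run:
```python
from bench import bot
print(bot.job_done())
```

```text
the job is handed in; nothing more can be done
None
```

I handed the job in at about 24 s: the cover hangs let go on the bar's free half, and the tongs hold the gauge block steady with its centre about 0.11 m up by my estimate; the verdict wasn't shown.

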